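# Oil the board clamp and hold its sprung jaw open at the mark

### The job

Oil the sprung board clamp: press the nozzle cap of the spray can fully down for a moment and let it come up again, then pull the clamp's sliding jaw out by its wooden grip until its pointer stands level with the marker clip on the rail, and keep it there so the oil can creep along the rods. The jaw springs back if let go, so finish while still holding it at the mark. Leave the bowl, tin and teaspoon where they are.

Things in the scene. Friction and masses are not known exactly. Their poses are not given: they have to be found in the camera images.
- clamp: Board clamp fixed to the worktop: steel base plate 200 x 112 mm, fixed jaw at the far end, two guide rods, dark graduated rail along its right-hand (-y) side. Origin on the worktop, on its centre line, 125 mm from the plate's near end. x runs along the rods to the fixed jaw (away from the robot), y left, z up. Under the wooden grip (its steel stem apart) all is lower than 43 mm.
- jaw (a joint): How far the grey sliding jaw is pulled out, m: 0 = at rest against the fixed jaw, up to 0.065; it grows as the jaw moves along the clamp's -x axis, toward the robot. Springs pull it back: 3 N at rest, rising by 1.4 N for each 10 mm (about 10 N at 50 mm).
- grip (a point): Point in the middle of the upper part of the jaw's wooden grip, 85 mm above the worktop. The grip is an upright plate 14 mm thick along the clamp's x axis, 56 mm wide along its y axis, from 44 to 102 mm above the worktop; it moves with the jaw and is free in front and behind, so it can be pinched from above across its thickness. Axes as the clamp's.
- pointer (a point): Tip of the small white pointer tab (5 mm wide, 30 mm above the worktop) on the jaw's right-hand side, beside the rail; it moves with the jaw. Axes as the clamp's.
- mark (a point): The mark: the inner edge of the small upright fin (4 mm wide) of the white marker clip, which is fixed on the rail, 28 to 52 mm nearer the front bracket than the pointer stands at rest. The pointer is level with it when both have the same position along the clamp's x axis. Axes as the clamp's.
- nozzle_top (a point): Centre of the flat top of the spray can's white nozzle cap (30 mm across, 177 mm above the worktop when up). The can is plain aluminium with a paper band, 54 mm in diameter, fixed upright in a dark holder to the left of the clamp, its nozzle toward the rods; the cap moves straight down.
- nozzle (a joint): How far the nozzle cap is pressed down, m: 0 = up, 0.006 = fully down. Sprung: 2 N to start, 5.4 N fully down; it comes up by itself.
- rice_bowl: Loose white bowl, 115 mm across, 52 mm high, to the right of the clamp; bystander. Origin under its centre.
- fish_tin: Loose low round tin, 86 mm across and 40 mm high, behind the clamp's far end; bystander. Origin under its centre.
- teaspoon: Loose teaspoon, 130 x 26 x 11 mm, lying crosswise to the right of the clamp's near end; bystander. Origin under its middle.

How it is judged:
On the way, in this order (a step that is already met when the one before it is completed fails the run):
1. the nozzle cap is pressed down (more than 4.5 of its 6 mm) with the jaw still at rest (value of joint nozzle above 0.0045 m and value of joint jaw below 0.01 m), for 0.1 s.
2. the nozzle cap has come up again (value of joint nozzle below 0.001 m), for 0.1 s.
3. the jaw is pulled out with its pointer within 5 mm of the mark (x of pointer in the frame of mark between -0.005 and 0.005 m), for 0.3 s.
At the end, for the whole second after the job is handed in: The program has finished with the fingers still holding the jaw (more than 2 N on the clamp), the jaw at rest with its pointer within 5 mm of the mark along the rail, and the nozzle cap up (all of step 3 and velocity of joint jaw between -0.01 and 0.01 m/s and contact force between the fingers and clamp above 2 N and value of joint nozzle below 0.001 m); the arm keeps its last pose, push and grip.
It fails at once if the bowl was moved by more than 20 mm (distance of rice_bowl from where it was at the start of the episode above 0.02 m).
It fails at once if the tin was moved by more than 20 mm (distance of fish_tin from where it was at the start of the episode above 0.02 m).
It fails at once if the teaspoon was moved by more than 20 mm (distance of teaspoon from where it was at the start of the episode above 0.02 m).
It also fails if it takes over 40 s, if anything falls off the work surface, if the arm or the gripper's body presses on something with over 40 N, if the wrist force passes 120 N, or if a joint passes its speed limit or range.

### The arm

A 6-joint arm with a two-finger parallel gripper is mounted at the origin on a cart in front of the work surface, level with it; the furniture and walls round the work are solid. World frame = base frame: x ahead of the robot, y to its left, z up, the work surface at z = 0. Lengths are in m, angles in rad, forces in N, time in s.
With the tool pointing down it reaches from about 0.3 to 0.775 m from the base axis. Payload 14.6 kg.
Tool frame: the origin (TCP) lies between the finger pads; the fingertips stand 14 mm ahead of it and the grasp point (between the pads) lies 5 mm behind it; z points along the fingers, y is the line along which they close (so a half turn about z gives the same grasp; the last joint's range is limited). The gripper opens to 94 mm and grips with 3 to 60 N. Pads are 16 mm wide; open, the fingers measure 119 mm over their backs; the gripper's body (75 mm by 177 mm) begins 78 mm behind the grasp point.
Start: joints at [-0.067, 0.3, 1.521, -0, 1.321, -0.067], TCP at [0.55, -0, 0.219] pointing down, gripper open.
Joint ranges: [-3.03, 3.03], [-0.79, 2.21], [0.23, 2.52], [-1.04, 4.18], [0, 3.07], [-2.55, 2.55]. Speed limits (rad/s): [2.22, 2.22, 2.57, 3.14, 3.14, 3.14].

### API

Orientations are given as [roll, pitch, yaw] about the fixed x, y, z axes, in that order (R = Rz(yaw) Ry(pitch) Rx(roll)).
In Python, from station import ctrl gives the robot as it stands. The module is installed in compiled form; this text tells all that it offers.
- The arm moves only by the tool move_arm, never from a script. Its argument "targets" is a list of rows, each a list of 7 numbers: the opening, from -1 (shut) to 1 (fully open), then the shift along the tool's x, y, z in units of 50 mm (1.0 is 50 mm), then the turn, a rotation vector about the tool's x, y, z in rad. A call has 1 to 12 rows; each row is the pose to reach, as a shift and turn from the pose commanded when the call began, along the tool's axes at that moment; what a row does not reach only later rows make up. A row lasts 1/10 s, in which the tool goes at most 50 mm and 8.59 degrees, less where a joint would pass 70% of its speed; a pose out of reach is approached as far as the arm can. A call with a gripper value outside its range is refused whole. The fingers move at their own pace and stop on an object; "grip_force" is the grip in N (left out, the last holds). Time passes only in rows, so rows that repeat a pose let the fingers close. It gives the time, the measured TCP pose, the force, the opening and the grip force at its end, in the units of the state.
- ctrl.get_obs(): the state, without advancing time (a new reading comes with each control period).
- ctrl.camera(name): name is "scene" or "side" or "wrist"; returns (picture, depth): 384x512x3 uint8, red, green, blue; 384x512 float32, m along the optical axis (not along the pixel's ray), 0 where there is no reading.
- ctrl.camera_params(name): a dict with "intrinsics" (3x3 intrinsics, pixels), "k1" (the pictures are not rectified: a ray, as slopes to the right and down, at radius r is drawn at 1 + k1 r^2 times it, then the intrinsics apply), "rvec" (rotation vector, rad) and "tvec" (3), from world to camera coordinates, as OpenCV has them; the wrist camera has in their place "T_tool_cam" (4x4, takes a point from camera to tool coordinates, whose origin is the TCP and whose axes are the flange's). Camera axes: x right, y down, z forward; pixel columns grow to the right and rows downward; lengths in m; the calibration is good to about 2 mm. A picture is of the moment at which its call begins: read the wrist's pose just before it. camera_params takes no time and is no camera call.
- ctrl.hand_in(): hands the job in; it is judged then, once.
Trained networks look in the newest picture that a camera, given by its name, has taken for a name from the list of things; names that differ only in an ending like _2 or _b are one class to them, and where a whole thing is asked for, a point or a joint stands for the part that bears it (a point fixed in the world has none). Each returns a list of dicts, best first, with "score" (0 to 1); they miss things now and then, are a little off and sometimes report something else, mostly with a low value. They report only what shows in the picture. A call takes as long as a camera call.
- ctrl.cut_out(camera, target): "region" (384x512 bool, what is visible of it) and "point" ([column, row] in pixels, amid what is visible of it).
- ctrl.tip_of(camera, target): "point" ([column, row] in pixels: a listed point, or the origin of a listed thing).
The state is a dict: "time_s": time; "qpos": joint angles; "joint_vel": joint speeds; "tau": joint torques, N m; "ee_pos": TCP position; "eef_rot": TCP orientation; "force": force on the tool from outside, world axes, zero at the start; "moment": the same for the moment, N m; "grip_width": finger opening in m; "grip_force": force on a finger pad.
Only numpy, scipy, OpenCV 4.12 (cv2) and the standard library are available. Lean on these libraries where they do the work, as an engineer would, in place of code of your own. Each camera call takes 0.05 s, during which the arm holds its last target. There are 200 camera calls.

## Working session

There is one attempt and no reset: what is moved stays moved. The work goes in short steps, Python scripts to look and compute and a tool call to move; the robot and the scene stay as the last step left them, time stands still between calls to the robot, and variables do not carry over. Pictures are saved under pics/ and viewed, at most 10 in all, crops included, and the job is handed in when it is done.

Besides the shell and the picture viewer there is one more tool, called after "Call:" as name(argument=value, ...) on one line, values as JSON. move_arm: Moves the arm, as the interface text tells. Its arguments: {"type":"object","properties":{"targets":{"type":"array"},"grip_force":{"type":"number"}},"required":["targets"]}

```bash
mkdir -p pics; cat > h.py <<'E'
import numpy as np, cv2
from scipy.spatial.transform import Rotation as R
from station import ctrl
def cam(name):
    p=ctrl.camera_params(name); o=ctrl.get_obs()
    if 'rvec' in p:
        Rm=cv2.Rodrigues(np.array(p['rvec'],float))[0]; t=np.array(p['tvec'],float).ravel()
        Rc=Rm.T; c=-Rm.T@t
    else:
        T=np.eye(4); T[:3,:3]=R.from_euler('xyz',o['eef_rot']).as_matrix(); T[:3,3]=o['ee_pos']
        T=T@np.array(p['T_tool_cam']); Rc=T[:3,:3]; c=T[:3,3]
    return np.array(p['intrinsics'],float),float(p['k1']),Rc,c
def ray(C,px):
    K,k1,Rc,c=C
    u=cv2.undistortPoints(np.array([[px]],float),K,np.array([k1,0,0,0.]))[0,0]
    return c,Rc@np.array([u[0],u[1],1.])
def atz(C,px,z):
    c,d=ray(C,px); return c+d*(z-c[2])/d[2]
def atdepth(C,px,dep):
    c,d=ray(C,px); v=dep[int(round(px[1])),int(round(px[0]))]; return c+d*v
E
python3 - <<'E'
from h import *
np.set_printoptions(precision=4,suppress=True)
o=ctrl.get_obs();print(o)
Z={'grip':.085,'pointer':.03,'mark':.05,'nozzle_top':.177,'clamp':0,'rice_bowl':0,'fish_tin':0,'teaspoon':0}
for n in('scene','side','wrist'):
    C=cam(n); im,d=ctrl.camera(n); cv2.imwrite(f'pics/{n}0.png',im[:,:,::-1]); print(n,C[3])
    for k,z in Z.items():
        for r in ctrl.tip_of(n,k)[:2]: print(k,round(r['score'],2),np.array(r['point']),atz(C,r['point'],z))
a=[cv2.imread(f'pics/{n}0.png') for n in('scene','side')]
E
```

```text
{'time_s': 0.0, 'qpos': array([-0.0666,  0.3005,  1.5216, -0.    ,  1.3207, -0.0665]), 'joint_vel': array([-0.0012,  0.002 ,  0.0021, -0.0011,  0.0014,  0.0002]), 'tau': array([ -0.0015, -53.1806, -35.2736,   0.0708,   0.0244,  -0.    ]), 'ee_pos': array([0.5497, 0.    , 0.2189]), 'eef_rot': array([-3.1404, -0.0001,  1.5707]), 'force': array([-0.385 ,  0.825 , -1.0108]), 'moment': array([-0.0224, -0.0253, -0.0061]), 'grip_force': 0.0, 'grip_width': 0.09406134038683112}
scene [ 0.2149 -0.5189  0.7783]
grip 0.77 [260.9 231. ] [ 0.5257 -0.1791  0.085 ]
pointer 0.6 [279.3 250.6] [ 0.5478 -0.2191  0.03  ]
nozzle_top 0.68 [216.9 165.9] [ 0.5207 -0.0357  0.177 ]
clamp 0.66 [259.4 246.5] [ 0.5325 -0.1685  0.    ]
rice_bowl 0.73 [324.5 282. ] [ 0.5839 -0.3324  0.    ]
rice_bowl 0.64 [276.4 251. ] [ 0.5552 -0.2035  0.    ]
fish_tin 0.59 [292.  204.6] [ 0.6784 -0.1272  0.    ]
teaspoon 0.55 [298.9 326.9] [ 0.469  -0.3688  0.    ]
side [0.8281 0.264  0.8971]
grip 0.87 [238.7 173.3] [ 0.5334 -0.1859  0.085 ]
pointer 0.73 [229.1 179.2] [ 0.546  -0.2173  0.03  ]
pointer 0.69 [239.2 176.8] [ 0.5194 -0.2062  0.03  ]
nozzle_top 0.64 [276.2 192.2] [ 0.5312 -0.0418  0.177 ]
clamp 0.87 [241.2 194.7] [ 0.5401 -0.1715  0.    ]
rice_bowl 0.85 [197.  167.2] [ 0.5854 -0.326   0.    ]
fish_tin 0.84 [208.6 231.6] [ 0.6761 -0.1351  0.    ]
teaspoon 0.48 [217.1 139.6] [ 0.4802 -0.3729  0.    ]
wrist [0.55   0.08   0.3859]
grip 0.85 [243.1 339.4] [ 0.5272 -0.1731  0.085 ]
nozzle_top 0.73 [224.9 270.4] [ 0.5223 -0.0363  0.177 ]
clamp 0.79 [257.3 297.1] [ 0.5414 -0.1753  0.    ]
fish_tin 0.9 [357.4 270.6] [ 0.674  -0.1354  0.    ]
```

View pics/scene0.png

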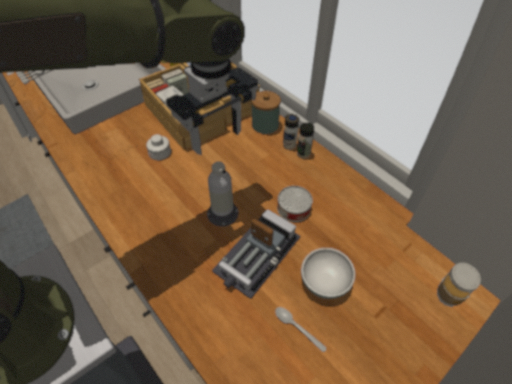

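View pics/side0.png

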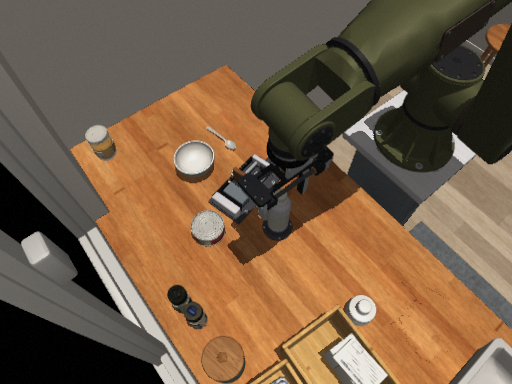

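The scene picture shows the can at (222,190) with its cap at (217,167), and the clamp at (258,250) with its grip near (265,230). The bowl is at (328,273), the tin at (295,202) and the spoon at (300,328). In the side picture the gripper hides the grip. Next is the wrist view.

View pics/wrist0.png

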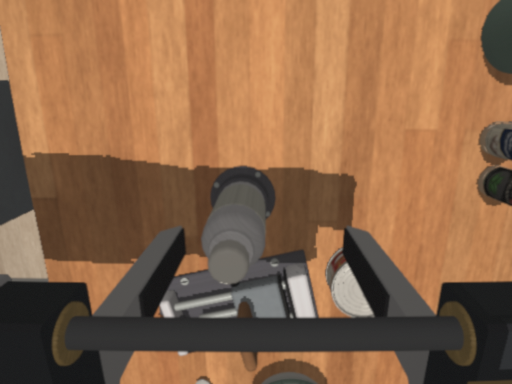

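Call:
move_arm(targets=[[-1,-0.36,-0.27,0,0,0,0],[-1,-0.74,-0.54,0,0,0,0],[-1,-0.74,-0.54,0,0,0,0],[-1,-0.74,-0.54,0,0,0,0],[-1,-0.74,-0.54,0,0,0,0],[-1,-0.74,-0.54,0,0,0,0]], grip_force=20)

```text
time_s: 1.95
ee_pos: [0.5233, -0.0364, 0.2194]
eef_rot: [-3.142, -0.0, 1.572]
force: [-0.2, 0.2, 0.6]
grip_width: 0.0493
grip_force: 0.0
```

```bash
python3 - <<'E'
from h import *
np.set_printoptions(precision=4,suppress=True)
o=ctrl.get_obs();print(o['ee_pos'],o['eef_rot'],o['grip_width'])
Z={'grip':.085,'pointer':.03,'mark':.05,'nozzle_top':.177,'clamp':0}
for n in('scene','side','wrist'):
    C=cam(n); im,d=ctrl.camera(n); cv2.imwrite(f'pics/{n}1.png',im[:,:,::-1]); print(n,C[3])
    for k,z in Z.items():
        for r in ctrl.tip_of(n,k)[:2]: print(k,round(r['score'],2),np.array(r['point']),atz(C,r['point'],z),atdepth(C,r['point'],d))
E
```

```text
[ 0.5233 -0.0364  0.2194] [-3.1415 -0.0001  1.5715] 0.04925603886269365
scene [ 0.2149 -0.5189  0.7783]
grip 0.69 [261.1 226.6] [ 0.5336 -0.1706  0.085 ] [ 0.5256 -0.1794  0.1023]
pointer 0.56 [279.2 249.3] [ 0.5499 -0.2164  0.03  ] [ 0.549  -0.2173  0.0321]
mark 0.41 [270.8 256.4] [ 0.5149 -0.226   0.05  ] [ 0.528  -0.2132  0.0183]
mark 0.24 [216.9 167.5] [0.5818 0.0617 0.05  ] [ 0.5182 -0.0389  0.1763]
nozzle_top 0.65 [216.3 166.2] [ 0.5191 -0.0356  0.177 ] [ 0.5198 -0.0345  0.1756]
clamp 0.67 [260.3 245.6] [ 0.5358 -0.168   0.    ] [ 0.5209 -0.1842  0.036 ]
side [0.8281 0.264  0.8971]
grip 0.88 [239.1 175. ] [ 0.5358 -0.181   0.085 ] [ 0.5383 -0.1772  0.0919]
pointer 0.83 [229.2 181.1] [ 0.5495 -0.2121  0.03  ] [ 0.5492 -0.2126  0.0291]
nozzle_top 0.67 [280.  191.8] [ 0.5238 -0.0373  0.177 ] [ 0.5245 -0.0367  0.1785]
clamp 0.6 [241.1 195.5] [ 0.5419 -0.1696  0.    ] [ 0.5541 -0.1511  0.0383]
wrist [0.523  0.043  0.3859]
grip 0.64 [268.8 310. ] [ 0.5285 -0.172   0.085 ] [ 0.525  -0.0353  0.2764]
nozzle_top 0.77 [263.4 216.9] [ 0.5228 -0.0328  0.177 ] [ 0.5228 -0.032   0.179 ]
clamp 0.97 [278.8 276.4] [ 0.5431 -0.1808  0.    ] [ 0.5293 -0.0276  0.2642]
```

View pics/wrist1.png

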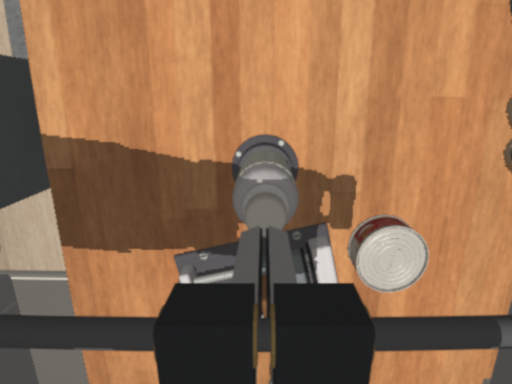

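The wrist pictures show the cap under the tool at about (265,210), and the plate's left edge running from (178,255) to (325,228), a yaw of roughly 10°. The TCP is already over the cap at (0.523, -0.036), which is well within its 15 mm radius, so I'll press now.

Call:
move_arm(targets=[[-1,0,0,0.2,0,0,0],[-1,0,0,0.4,0,0,0],[-1,0,0,0.5,0,0,0],[-1,0,0,0.58,0,0,0],[-1,0,0,0.64,0,0,0],[-1,0,0,0.68,0,0,0],[-1,0,0,0.7,0,0,0],[-1,0,0,0.7,0,0,0],[-1,0,0,0.7,0,0,0]])

```text
time_s: 3.75
ee_pos: [0.523, -0.037, 0.1852]
eef_rot: [3.141, 0.0, 1.571]
force: [-6.5, -0.2, 9.1]
grip_width: 0.0008
grip_force: 4.5
```

Call:
move_arm(targets=[[-1,0,0,0,0,0,0],[-1,0,0,-0.4,0,0,0],[-1,0,0,-0.8,0,0,0],[-1,-0.4,0,-1.2,0,0,0],[-1,-1,0.1,-1.2,0,0,0],[-1,-1.7,0.2,-1.2,0,0,0],[-1,-2.4,0.3,-1.2,0,0,0],[-1,-3.1,0.3,-1.2,0,0,0],[-1,-3.6,0.3,-1.2,0,0,0],[-1,-3.9,0.3,-1.2,0,0,0],[-1,-3.9,0.3,-1.2,0,0,0],[-1,-3.9,0.3,-1.2,0,0,0]])

```text
time_s: 4.95
ee_pos: [0.5381, -0.2313, 0.2444]
eef_rot: [3.142, -0.0, 1.571]
force: [1.0, -0.6, -0.4]
grip_width: 0.0006
grip_force: 0.0
```

```bash
python3 - <<'E'
from h import *
np.set_printoptions(precision=4,suppress=True)
o=ctrl.get_obs();print(o['time_s'],o['ee_pos'],o['eef_rot'],o['force'])
Z={'grip':.085,'pointer':.03,'mark':.05,'nozzle_top':.177,'clamp':0}
for n in('wrist','scene'):
    C=cam(n); im,d=ctrl.camera(n); cv2.imwrite(f'pics/{n}2.png',im[:,:,::-1]); print(n,C[3]); np.save(f'd_{n}2.npy',d)
    for k,z in Z.items():
        for r in ctrl.tip_of(n,k)[:2]: print(k,round(r['score'],2),np.array(r['point']),atz(C,r['point'],z),atdepth(C,r['point'],d))
    if n=='wrist':
        cv2.imwrite('pics/w2c.png',cv2.resize(im[:,:,::-1],(800,600),interpolation=cv2.INTER_CUBIC))
        import pickle; pickle.dump(C,open('C2.pkl','wb'))
E
```

```text
4.95 [ 0.5381 -0.2313  0.2444] [ 3.1415 -0.0002  1.5709] [ 1.0421 -0.6055 -0.3838]
wrist [ 0.5381 -0.1513  0.4109]
grip 0.83 [252.  124.5] [ 0.5267 -0.1734  0.085 ] [ 0.5273 -0.1722  0.1025]
grip 0.74 [378.8  89.3] [ 0.6484 -0.1399  0.085 ] [ 0.6645 -0.1382  0.0374]
pointer 0.63 [274.9 155. ] [ 0.5513 -0.2123  0.03  ] [ 0.5512 -0.212   0.0319]
mark 0.68 [250.7 163. ] [ 0.5236 -0.2181  0.05  ] [ 0.5227 -0.2221  0.0283]
clamp 0.64 [264.1 120.7] [ 0.5386 -0.1746  0.    ] [ 0.5386 -0.1725  0.0377]
scene [ 0.2149 -0.5189  0.7783]
grip 0.74 [259.5 227.9] [ 0.5286 -0.171   0.085 ] [ 0.5227 -0.1776  0.0981]
pointer 0.65 [278.8 249.1] [ 0.5496 -0.2154  0.03  ] [ 0.5488 -0.2162  0.0318]
mark 0.53 [273.1 256.7] [ 0.5182 -0.2297  0.05  ] [ 0.5354 -0.2134  0.0088]
nozzle_top 0.75 [216.1 165. ] [ 0.5209 -0.0324  0.177 ] [ 0.5209 -0.0324  0.1771]
clamp 0.76 [261.2 242.5] [ 0.543  -0.1628  0.    ] [ 0.5261 -0.1812  0.0401]
```

View pics/w2c.png

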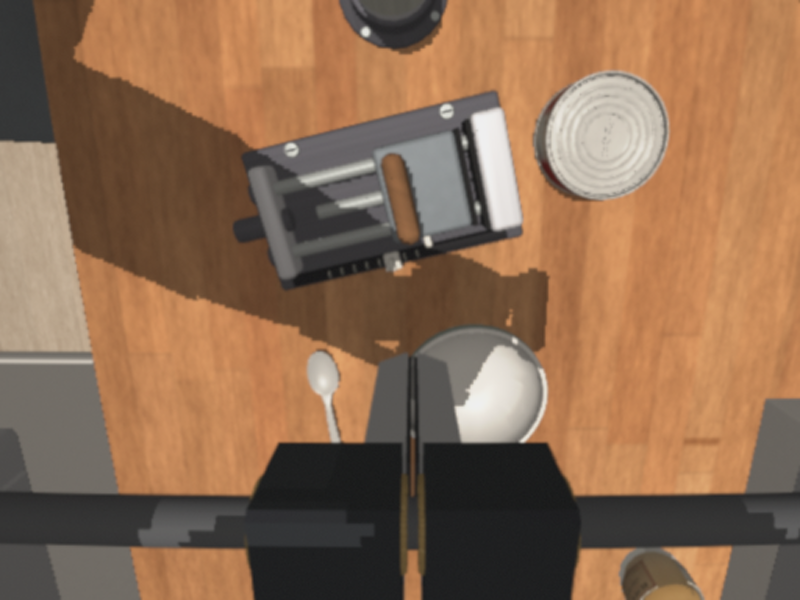

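The wrist view is clear. In the 800x600 picture the grip's top runs from (393,155) to (407,240), the white pointer is at (427,241), and the marker clip is at (393,262). The plate's left edge runs from (245,153) to (497,93). Next I zoom in on the clip.

```bash
python3 - <<'E'
from h import *
import pickle
np.set_printoptions(precision=4,suppress=True)
C=pickle.load(open('C2.pkl','rb')); d=np.load('d_wrist2.npy')
im=cv2.imread('pics/wrist2.png')
x0,y0,w,h=235,95,60,80
cv2.imwrite('pics/crop2.png',cv2.resize(im[y0:y0+h,x0:x0+w],None,fx=7,fy=7,interpolation=cv2.INTER_NEAREST))
a,b=[atz(C,np.array(p)/1.5625,.006) for p in((245,153),(497,93))]
e,f=[atz(C,np.array(p)/1.5625,.006) for p in((288,288),(522,236))]
print(a,b,e,f,[np.degrees(np.arctan2(*(q-p)[1::-1])) for p,q in((a,b),(e,f))],np.linalg.norm(b-a),np.linalg.norm(f-e))
for p in((392,155),(408,241)): print(atz(C,np.array(p)/1.5625,.102))
# height map around grip & clip
for r in range(150,174,2): print(r,[round(float(atdepth(C,(c,r),d)[2]*1000)) for c in range(242,282,2)])
E
```

```text
[ 0.4102 -0.1472  0.006 ] [ 0.6013 -0.1044  0.006 ] [ 0.4365 -0.2538  0.006 ] [ 0.6258 -0.2111  0.006 ] [np.float64(12.63007461039813), np.float64(12.730771326414777)] 0.19579604585486513 0.19397709487543296
[ 0.5265 -0.1496  0.102 ]
[ 0.5357 -0.2001  0.102 ]
150 [31, 29, 28, 27, 9, 37, 97, 102, 103, 102, 103, 103, 102, 36, 36, 35, 34, 9, 10, 8]
152 [8, 10, 9, 8, 9, 36, 38, 102, 101, 102, 102, 101, 101, 9, 9, 33, 35, 9, 8, 9]
154 [9, 9, 9, 10, 9, 10, 37, 34, 102, 100, 102, 100, 8, 10, 10, 33, 31, 10, 10, 15]
156 [9, 9, 9, 9, 9, 10, 9, 9, 9, 8, 11, 9, 10, 10, 13, 32, 33, 23, 23, 23]
158 [9, 9, 8, 9, 9, 9, 9, 9, 9, 9, 14, 17, 19, 21, 24, 22, 23, 24, 22, 24]
160 [7, 8, 10, 10, 10, 11, 16, 18, 20, 23, 22, 23, 24, 22, 23, 24, 24, 23, 23, 24]
162 [10, 12, 27, 29, 28, 29, 27, 22, 24, 21, 22, 23, 22, 23, 22, 22, 24, 23, 23, 9]
164 [23, 23, 30, 28, 31, 29, 29, 23, 22, 23, 23, 24, 23, 22, 22, 8, 1, 2, 0, 0]
166 [23, 24, 28, 30, 39, 30, 30, 23, 23, 23, 8, 9, 1, 1, 3, 1, 0, 0, 0, 1]
168 [23, 23, 27, 29, 39, 35, 29, 28, 2, 1, 1, 2, 2, 0, 1, 2, 1, 1, 0, 1]
170 [23, 24, 8, 29, 39, 37, 28, 29, -1, 0, 0, 3, 2, 1, 1, -1, 1, 1, 0, 1]
172 [2, 1, 0, 28, 39, 39, 1, 0, 1, 0, 1, 1, 0, 0, 1, 2, 0, -1, 1, 1]
```

View pics/crop2.png

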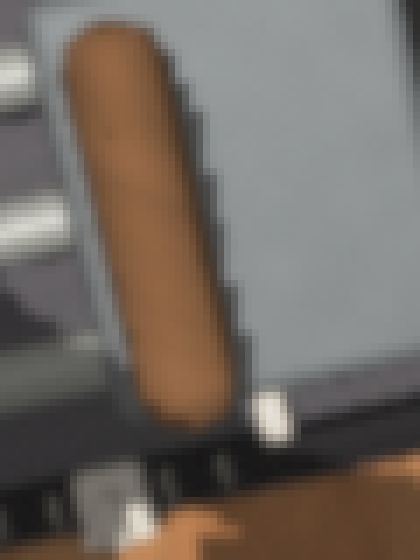

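```bash
python3 - <<'E'
from h import *
import pickle
np.set_printoptions(precision=4,suppress=True)
C=pickle.load(open('C2.pkl','rb')); d=np.load('d_wrist2.npy')
y=np.radians(12.65); ax=np.array([np.cos(y),np.sin(y),0])
pt=atz(C,(273.9,154.3),.03); pt2=atz(C,(274.9,155),.03)
fs=[atz(C,(251,169),.039),atz(C,(253,169),.039),atz(C,(250.7,163),.03),atz(C,(250.7,163),.039)]
print(pt,pt2,fs,[((pt-f)@ax).round(4) for f in fs],[((pt2-f)@ax).round(4) for f in fs])
for r in range(164,175): print(r,[round(float(atdepth(C,(c,r),d)[2]*1000)) for c in range(244,260)])
E
```

```text
[ 0.5501 -0.2115  0.03  ] [ 0.5513 -0.2123  0.03  ] [array([ 0.5234, -0.2272,  0.039 ]), array([ 0.5258, -0.2272,  0.039 ]), array([ 0.5228, -0.2218,  0.03  ]), array([ 0.5232, -0.2202,  0.039 ])] [np.float64(0.0295), np.float64(0.0272), np.float64(0.0289), np.float64(0.0282)] [np.float64(0.0304), np.float64(0.0282), np.float64(0.0299), np.float64(0.0292)]
164 [23, 30, 30, 28, 28, 29, 31, 30, 29, 31, 29, 28, 23, 23, 22, 23]
165 [25, 27, 27, 28, 28, 35, 35, 36, 28, 28, 29, 27, 23, 22, 22, 23]
166 [24, 22, 28, 30, 30, 40, 39, 39, 30, 29, 30, 27, 23, 22, 23, 23]
167 [21, 24, 28, 29, 30, 40, 39, 37, 31, 28, 29, 28, 22, 23, 8, 9]
168 [23, 24, 27, 28, 29, 40, 39, 39, 35, 30, 29, 28, 28, 2, 2, 1]
169 [22, 23, 27, 29, 28, 38, 39, 40, 39, 28, 29, 30, 29, 1, 2, 2]
170 [24, 7, 8, 27, 29, 40, 39, 39, 37, 29, 28, 29, 29, 0, -1, 1]
171 [3, 0, 0, 30, 28, 29, 41, 39, 38, 28, 28, 31, 1, 0, 0, -1]
172 [1, 1, 0, 30, 28, 28, 39, 39, 39, 1, 1, 1, 0, 0, 1, 1]
173 [1, 2, 2, 0, 0, 1, 1, 1, 1, 0, 1, -1, 1, 0, 1, 0]
174 [0, 1, 3, 0, 1, 0, 2, 1, 1, 0, 1, 2, 1, 1, 2, 2]
```

Call:
move_arm(targets=[[1,0.3,-0.05,0,0,0,-0.1],[1,0.7,-0.1,0,0,0,-0.22],[1,1.0,-0.14,0.1,0,0,-0.22],[1,1.12,-0.14,0.5,0,0,-0.22],[1,1.12,-0.14,1,0,0,-0.22],[1,1.12,-0.14,1,0,0,-0.22],[1,1.12,-0.14,1,0,0,-0.22]])

```text
time_s: 6.25
ee_pos: [0.531, -0.176, 0.1948]
eef_rot: [-3.141, -0.0, 1.789]
force: [0.4, -0.3, 0.1]
grip_width: 0.0531
grip_force: 0.0
```

The pull comes out at about 30 mm. Now I descend over the grip and pinch it.

Call:
move_arm(targets=[[1,0,0,0.1,0,0,0],[1,0,0,0.5,0,0,0],[1,0,0,1,0,0,0],[1,0,0,1.5,0,0,0],[1,0,0,2,0,0,0],[1,0,0,2.3,0,0,0],[1,0,0,2.3,0,0,0],[0,0,0,2.3,0,0,0]])

```text
time_s: 7.05
ee_pos: [0.5315, -0.1763, 0.0804]
eef_rot: [3.141, 0.001, 1.79]
force: [0.4, 0.3, 1.1]
grip_width: 0.0893
grip_force: 0.0
```

Call:
move_arm(targets=[[-1,0,0,0,0,0,0],[-1,0,0,0,0,0,0],[-1,0,0,0,0,0,0],[-1,0,0,0,0,0,0],[-1,0,0,0,0,0,0],[-1,0,0,0,0,0,0],[-1,0,0,0,0,0,0],[-1,0,0,0,0,0,0],[-1,0,0,0,0,0,0],[-1,0,0,0,0,0,0],[-1,0,0,0,0,0,0],[-1,0,0,0,0,0,0]], grip_force=40)

```text
time_s: 8.25
ee_pos: [0.531, -0.176, 0.0794]
eef_rot: [-3.141, 0.0, 1.791]
force: [-1.9, 0.1, -1.2]
grip_width: 0.0139
grip_force: 40.0
```

Call:
move_arm(targets=[[-1,0,-0.08,0,0,0,0],[-1,0,-0.16,0,0,0,0],[-1,0,-0.24,0,0,0,0],[-1,0,-0.32,0,0,0,0],[-1,0,-0.4,0,0,0,0],[-1,0,-0.48,0,0,0,0],[-1,0,-0.54,0,0,0,0],[-1,0,-0.6,0,0,0,0],[-1,0,-0.6,0,0,0,0],[-1,0,-0.6,0,0,0,0],[-1,0,-0.6,0,0,0,0],[-1,0,-0.6,0,0,0,0]])

```text
time_s: 9.45
ee_pos: [0.5019, -0.1828, 0.0794]
eef_rot: [3.14, 0.001, 1.791]
force: [8.1, -1.2, -4.6]
grip_width: 0.0139
grip_force: 40.0
```

```bash
python3 - <<'E'
from h import *
np.set_printoptions(precision=4,suppress=True)
y=np.radians(12.65); ax=np.array([np.cos(y),np.sin(y),0])
o=ctrl.get_obs();print(o['time_s'],o['ee_pos'],(o['ee_pos']-[.531,-.176,.08])@ax,o['force'],o['grip_width'])
for n in('scene','side'):
    C=cam(n); im,d=ctrl.camera(n)
    P={k:[(round(r['score'],2),np.array(r['point']),atz(C,r['point'],z)) for r in ctrl.tip_of(n,k)[:2]] for k,z in(('pointer',.03),('mark',.035))}
    print(n,P)
    if n=='scene': c=im[215:285,225:315]; cv2.imwrite('pics/s3.png',cv2.resize(c[:,:,::-1],None,fx=7,fy=7,interpolation=cv2.INTER_CUBIC))
E
```

```text
9.45 [ 0.5019 -0.1828  0.0794] -0.029836053084158626 [ 8.0922 -1.2026 -4.6466] 0.013893708320796814
scene {'pointer': [(0.96, array([272. , 260.9]), array([ 0.5176, -0.2282,  0.03  ]))], 'mark': [(0.62, array([273.3, 258.8]), array([ 0.5213, -0.228 ,  0.035 ]))]}
side {'pointer': [(0.87, array([234.4, 172.2]), array([ 0.5207, -0.2268,  0.03  ])), (0.39, array([198.5, 164.9]), array([ 0.5858, -0.3102,  0.03  ]))], 'mark': []}
```

View pics/s3.png

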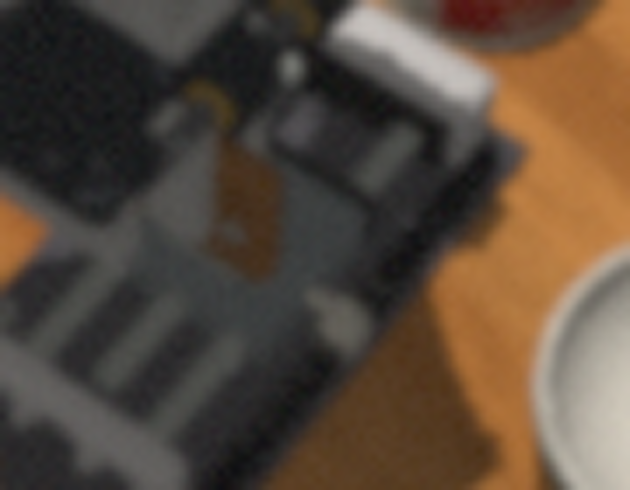

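The scene crop shows the pointer at (315,298) lined up across the rail with the clip at (345,318). My mark estimates put the needed pull at 28–30 mm and the jaw stands at about 29.8, so I'll ease back 1 mm to the middle and hand in.

Call:
move_arm(targets=[[-1,0,0.02,0,0,0,0],[-1,0,0.02,0,0,0,0],[-1,0,0.02,0,0,0,0],[-1,0,0.02,0,0,0,0],[-1,0,0.02,0,0,0,0],[-1,0,0.02,0,0,0,0],[-1,0,0.02,0,0,0,0]])

```text
time_s: 10.45
ee_pos: [0.503, -0.1825, 0.0795]
eef_rot: [3.14, 0.001, 1.791]
force: [8.2, -1.2, -5.2]
grip_width: 0.0135
grip_force: 40.0
```

```bash
python3 -c "
from station import ctrl
o=ctrl.get_obs();print(o['ee_pos'],o['force'],o['grip_force'],o['grip_width'])
print(ctrl.hand_in())"
```

```text
[ 0.50295789 -0.18252537  0.07945149] [ 8.21441958 -1.15905945 -5.16715276] 39.9933135509491 0.013520890353920576
the job is handed in; nothing more can be done
None
```

I pressed the nozzle cap against its stop and let it up, then pulled the jaw out about 29 mm, level with the marker clip to within my 1–2 mm measuring error, and handed in at about 10.5 s, still gripping it at 40 N; the hand-in returned no verdict.

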